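# Spring check on the bench tester

### The job

Check the valve spring that stands in the bench spring tester: with the fingertips, press the lever's palm knob down from above until the pointer comes level with the point of the set mark on the scale, without running past it, and keep it there for about a second. Then let the lever spring all the way back up. Do not grip the knob or pick anything up; leave the set mark and the loose parts on the bench as they are.

Things in the scene. Friction and masses are not known exactly. Their poses are not given: they have to be found in the camera images.
- pad_top (a point): Highest point, in the middle, of the palm knob: a black, slightly domed round mushroom knob, 80 mm across, standing on top of the lever near its free end, 220 mm along the lever from the hinge. It is about 227 mm above the bench at rest and moves with the lever. This is where to press, straight down.
- lever (a joint): Turn of the lever about its level hinge: 0 is fully up, held by the spring against a stop (the lever then slopes 0.12 rad up towards its free end); it grows as the knob is pressed, to 0.27 at the bottom stop. 1 mm down at the knob lowers the pointer about 1.45 mm. The knob takes about 3 N to start and 9 N at 0.22 rad, and springs back by itself when let go.
- pointer_tip (a point): Sharp tip of the pointer: a dark steel rod ending in a cone, the free end of the lever, 320 mm along the lever from the hinge. At rest it is about 203 mm above the bench; it moves down as the knob is pressed.
- mark_tip (a point): Tip of the set mark: a dark steel clamp (18 x 40 x 18 mm, small bright thumbscrew on its far end) on the white upright scale, with a cone pointing level at the pointer across a gap of about 4 mm. It stands 25 to 60 mm below the pointer's rest height; the pointer has reached it when both tips are at the same height. Held by friction only: do not touch it.
- tester: The bench spring tester: green cast base 120 x 420 x 20 mm, fixed. Origin on the bench; its own y axis is level and runs from the lever's hinge (110 mm behind the origin, 165 mm up) to the knob (about 105 mm ahead) and the white upright scale (245 mm ahead, 54 mm wide, top 225 mm up, graduated every 10 mm). The spring under test stands 40 mm behind the origin, under the lever.
- spring_a: Loose spare valve spring standing on the bench beside the tester, 30 mm across, 48 mm tall; origin at the centre of its underside. Leave alone.
- spring_b: Another such loose spare valve spring, 30 mm across, 48 mm tall; origin at the centre of its underside. Leave alone.
- valve: Loose engine valve standing on its head beside the tester: head 33 mm across, thin stem up to 85 mm; origin at the centre of its underside. Leave alone.
- oiler: Loose oil can, aluminium, 60 mm across, with a thin brass spout up to 159 mm, standing on the bench beyond the hinge end of the tester; origin at the centre of its underside. Leave alone.

How it is judged:
By the outcome, as a careful person would: the job done as asked, in the order asked, and still so for the second after the job is handed in, with the robot touching nothing.
It also fails if it takes over 40 s, if anything falls off the work surface, if the arm or the gripper's body presses on something with over 40 N, if the wrist force passes 120 N, or if a joint passes its speed limit or range.

### The arm

A 6-joint arm with a two-finger parallel gripper is mounted at the origin on the work surface. World frame = base frame: x ahead of the robot, y to its left, z up, the work surface at z = 0. Lengths are in m, angles in rad, forces in N, time in s.
With the tool pointing down it reaches from about 0.35 to 0.775 m from the base axis. Payload 5.5 kg.
Tool frame: the origin (TCP) lies at the very end of the fingers, on their centre line; the grasp point (between the pads) lies env.hold_point_z behind it (env.hold_point_z is the distance from the TCP to the grasp point, in m); z points along the fingers, y is the line along which they close (so a half turn about z gives the same grasp; the last joint's range is limited). The gripper opens to 85 mm and grips with 20 to 120 N. Pads are 22 mm wide; open, the fingers measure 114 mm over their backs; the gripper's body (76 mm by 85 mm) begins 54 mm behind the grasp point. The pads swing forward as they close: fully open they stand 13 mm farther back than shut.
Start: joints at [1.041, 0.313, 0.046, 1.304, 0, 1.431], TCP at [0.219, 0.532, 0.231] pointing down, gripper open.
Joint ranges: [-2.76, 2.76], [-0.86, 1.69], [-1.03, 1.26], [-2.2, 2.34], [-1.47, 1.5], [-3.14, 3.14]. Speed limits (rad/s): [2.57, 2.57, 3.14, 3.14, 3.14, 3.14].

### API

Orientations are given as a unit quaternion [w, x, y, z].
In Python, from workcell import env gives the robot as it stands.
- The arm moves only by the tool carry_out, never from a script. Its argument "steps" is a list of rows, each a list of 3 entries, a list of its own where there are three numbers: the turn, a rotation vector about the tool's x, y, z in degrees, then the shift along the tool's x, y, z in cm, then the closure in counts, from 0 (fully open) to 255 (shut). A call has exactly 8 rows; each row is the pose to reach, as a shift and turn from the pose commanded when the call began, along the tool's axes at that moment; what a row does not reach only later rows make up. A row lasts 1/8 s, in which the tool goes at most 62.5 mm and 10.7 degrees, less where a joint would pass 70% of its speed; a pose out of reach is approached as far as the arm can. A call with a gripper value outside its range is refused whole. The fingers move at their own pace and stop on an object; "force" is the grip in N (left out, the last holds). Time passes only in rows, so rows that repeat a pose let the fingers close, or fill a call up. It gives the time, the measured TCP pose, the force, the opening and the grip force at its end, in the units of the state.
- env.get_state(): the state, without advancing time (a new reading comes with each control period).
- env.read_camera(name): name is "scene" or "top" or "wrist"; returns (picture, depth): 384x512x3 uint8, red, green, blue; 384x512 float32, m along the optical axis (not along the pixel's ray), 0 where there is no reading.
- env.get_calibration(name): a dict with "fx", "fy", "cx", "cy" (pixels), "D" ([k1, k2, p1, p2, k3] as OpenCV has them; the pictures are not rectified), "origin" and "orientation" of the camera in the world. Camera axes: x right, y up, looking along -z (the intrinsics and any distortion apply to the point x, -y, -z); pixel columns grow to the right and rows downward; lengths in m; the calibration is good to about 2 mm. A picture is of the moment at which its call begins: read the wrist's pose just before it. get_calibration takes no time and is no camera call; for the wrist camera it gives the pose at the moment of the call.
- env.hand_in(): hands the job in; it is judged then, once.
The state is a dict: "clock": time; "joint_pos": joint angles; "qvel": joint speeds; "tau": joint torques, N m; "tcp_pos": TCP position; "orientation": TCP orientation; "wrist_force": force on the tool from outside, world axes, zero at the start; "ft_torque": the same for the moment, N m; "finger_gap": finger opening in m; "grip_force": force on a finger pad.
Only numpy, scipy, OpenCV 4.12 (cv2) and the standard library are available. Lean on these libraries where they do the work, as an engineer would, in place of code of your own. Each camera call takes 0.05 s, during which the arm holds its last target. There are 200 camera calls.

## Working session

There is one attempt and no reset: what is moved stays moved. The work goes in short steps, Python scripts to look and compute and a tool call to move; the robot and the scene stay as the last step left them, time stands still between calls to the robot, and variables do not carry over. Pictures are saved under pics/ and viewed, at most 10 in all, crops included, and the job is handed in when it is done.

Besides the shell and the picture viewer there is one more tool, called after "Call:" by a JSON object that holds its "op" and its "data", one argument or row to a line. carry_out: Moves the arm, as the interface text tells. Its arguments: {"type":"object","properties":{"steps":{"type":"array","items":{"type":"array"}},"force":{"type":"number"}},"required":["steps"]}

```bash
mkdir -p pics; cat > h.py <<'E'
import numpy as np, cv2
from scipy.spatial.transform import Rotation as R
from workcell import env
def rot(q): return R.from_quat([q[1],q[2],q[3],q[0]]).as_matrix()
def ray(c,u,v):
    K=np.array([[c['fx'],0,c['cx']],[0,c['fy'],c['cy']],[0,0,1]])
    p=cv2.undistortPoints(np.array([[[u,v]]],float),K,np.array(c['D'],float))[0,0]
    return np.array(c['origin']), rot(c['orientation'])@np.array([p[0],-p[1],-1])
def at_depth(c,u,v,d):
    o,r=ray(c,u,v); return o+r*d
def at_z(c,u,v,z):
    o,r=ray(c,u,v); return o+r*(z-o[2])/r[2]
def proj(c,P):
    K=np.array([[c['fx'],0,c['cx']],[0,c['fy'],c['cy']],[0,0,1]])
    q=rot(c['orientation']).T@(np.array(P)-c['origin']); q=np.array([q[0],-q[1],-q[2]])
    return cv2.projectPoints(q[None],np.zeros(3),np.zeros(3),K,np.array(c['D'],float))[0][0,0]
E
python3 - <<'E'
from h import *
s=env.get_state(); print(s, env.hold_point_z)
for n in ("scene","top","wrist"):
    c=env.get_calibration(n); p,d=env.read_camera(n)
    cv2.imwrite(f"pics/{n}0.png",p[:,:,::-1]); np.save(f"pics/{n}0.npy",d)
    print(n,c)
a=[cv2.imread(f"pics/{n}0.png") for n in ("scene","top")]
E
```

```text
{'clock': 0.0, 'joint_pos': array([ 1.04140773e+00,  3.13998725e-01,  4.49817005e-02,  1.30361265e+00,
       -3.04953867e-05,  1.43118711e+00]), 'qvel': array([ 0.00064269, -0.00012076, -0.0002198 ,  0.00088532, -0.00022152,
       -0.00082348]), 'tau': array([ 3.82471017e-04, -4.80624747e+01,  2.98535961e+01,  1.95807073e-02,
        2.11884117e-05, -2.66213313e-06]), 'tcp_pos': array([0.21824997, 0.53141158, 0.23041095]), 'orientation': array([-2.86537905e-04,  1.93658220e-01,  9.81068628e-01, -8.70873564e-04]), 'wrist_force': array([-0.10945303,  0.5648565 ,  0.54489524]), 'ft_torque': array([-0.02088271,  0.01126595, -0.02384004]), 'grip_force': 0.0, 'finger_gap': 0.08527337509183029} 0.0187
scene {'fx': 347.4909526393735, 'fy': 347.4909526393735, 'cx': 254.77274783657776, 'cy': 193.76376277966835, 'D': array([0.00788754, 0.        , 0.        , 0.        , 0.        ]), 'origin': array([ 0.84713569, -0.41815618,  0.86104164]), 'orientation': array([0.90855023, 0.26073197, 0.08996154, 0.31378694])}
top {'fx': 446.6303703284727, 'fy': 446.6303703284727, 'cx': 250.57526665281998, 'cy': 194.90204600157674, 'D': array([-0.17673312,  0.        ,  0.        ,  0.        ,  0.        ]), 'origin': array([ 0.51131463, -0.06480183,  1.17290551]), 'orientation': array([ 0.71648437,  0.01981799, -0.03477831, -0.69645378])}
wrist {'fx': 302.4123626590789, 'fy': 302.4123626590789, 'cx': 255.5659989436583, 'cy': 191.08166771548906, 'D': array([0.02610167, 0.        , 0.        , 0.        , 0.        ]), 'origin': array([0.14911982, 0.56036915, 0.37310772]), 'orientation': array([ 0.82134491, -0.12356557, -0.08158765,  0.55087889])}
```

View pics/scene0.png

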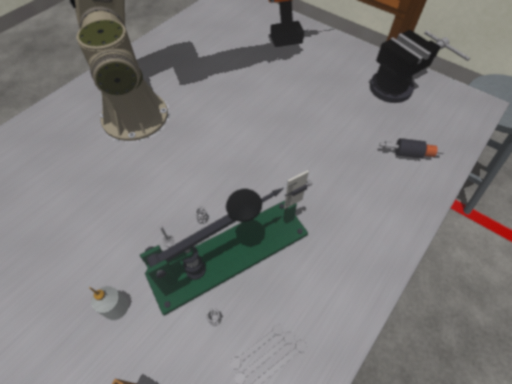

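View pics/top0.png

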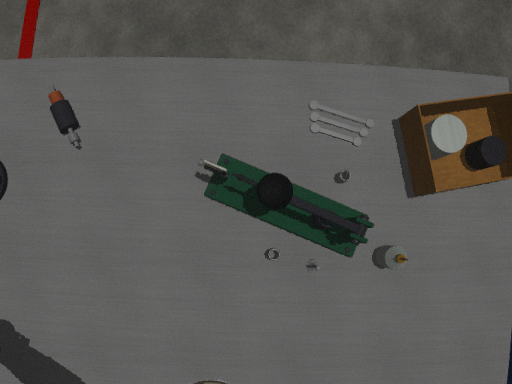

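The scene view shows the knob at about (244,205), the scale at (297,190) and the hinge near (155,257). In the top view the knob is at (275,191), the scale at (212,167) and the hinge end at about (363,230).

```bash
python3 - <<'E'
from h import *
for n,(u0,v0),r in (("top",(275,191),25),("scene",(244,205),25)):
    c=env.get_calibration(n); im=cv2.imread(f"pics/{n}0.png"); d=np.load(f"pics/{n}0.npy")
    # points with height 0.215..0.235 near knob
    pts=[(u,v,*at_depth(c,u,v,d[v,u])) for v in range(v0-r,v0+r) for u in range(u0-r,u0+r) if d[v,u]>0]
    P=np.array(pts); k=P[(P[:,4]>.205)&(P[:,4]<.24)&(im[P[:,1].astype(int),P[:,0].astype(int)].max(1)<60)]
    print(n,len(k),k[:,2:].mean(0),k[:,2:].min(0),k[:,2:].max(0), np.percentile(k[:,4],[5,50,95]))
c=env.get_calibration("top"); im=cv2.imread("pics/top0.png"); hsv=cv2.cvtColor(im,cv2.COLOR_BGR2HSV)
m=cv2.inRange(hsv,(60,80,15),(95,255,255)); cs,_=cv2.findContours(m,cv2.RETR_EXTERNAL,2)
g=np.vstack([x for x in cs if cv2.contourArea(x)>60]); b=cv2.boxPoints(cv2.minAreaRect(g))
Q=np.array([at_z(c,u,v,.02) for u,v in b]); print(b,Q.round(4)); print(np.linalg.norm(np.diff(Q,axis=0),axis=1),Q.mean(0))
w=env.get_calibration("wrist"); s=env.get_state()
T=rot(s['orientation']); print("cam in tool",T.T@(w['origin']-s['tcp_pos']),(T.T@rot(w['orientation'])).round(3)); print(T.round(3))
E
```

```text
top 1040 [ 0.59593574 -0.13429495  0.22474325] [ 0.55853098 -0.1737499   0.20520252] [ 0.63412445 -0.08658994  0.23221475] [0.21775423 0.22538668 0.22971621]
scene 863 [ 0.60066697 -0.14167822  0.22418407] [ 0.56315352 -0.17691028  0.21333748] [ 0.63451872 -0.10365826  0.23106323] [0.2176567  0.22489335 0.22879436]
[[203.60611 194.68306]
 [221.31131 153.05193]
 [375.5129  218.63191]
 [357.8077  260.26306]] [[ 0.5979  0.0336  0.02  ]
 [ 0.7082 -0.0086  0.02  ]
 [ 0.5478 -0.4188  0.02  ]
 [ 0.4379 -0.3727  0.02  ]]
[0.11808671 0.440407   0.11916768] [ 0.57296    -0.19161188  0.02      ]
cam in tool [ 0.07498099  0.00022804 -0.14260436] [[ 0.     0.956  0.293]
 [ 1.    -0.     0.   ]
 [ 0.     0.293 -0.956]]
[[-0.925  0.38  -0.001]
 [ 0.38   0.925 -0.001]
 [ 0.    -0.001 -1.   ]]
```

Call:
{"op": "carry_out", "data": {
  "steps": [
    [[0,0,0],[0,0,-6],255],
    [[0,0,0],[-4,-3,-9],255],
    [[0,0,0],[-8,-6.5,-9],255],
    [[0,0,0],[-12.5,-10,-9],255],
    [[0,0,0],[-17,-13.5,-9],255],
    [[0,0,0],[-21.5,-17,-9],255],
    [[0,0,0],[-26,-20.5,-9],255],
    [[0,0,0],[-30,-24,-9],255]
  ]
}}

```text
clock: 1.15
tcp_pos: [0.4054, 0.1941, 0.3211]
orientation: [0.0, 0.194, 0.981, 0.0]
wrist_force: [-0.0, -0.5, -0.5]
finger_gap: 0.0004
grip_force: 0.0
```

Call:
{"op": "carry_out", "data": {
  "steps": [
    [[0,0,0],[-4,-3.5,0],255],
    [[0,0,0],[-8,-7,0],255],
    [[0,-5,0],[-12,-10,0],255],
    [[0,-10,0],[-16,-13.5,0],255],
    [[0,-15,0],[-20,-17,0],255],
    [[0,-20,0],[-24,-20,0],255],
    [[0,-25,0],[-27.5,-23,0],255],
    [[0,-30,0],[-29.5,-24,0],255]
  ]
}}

```text
clock: 2.15
tcp_pos: [0.5869, -0.1405, 0.321]
orientation: [0.255, 0.188, 0.947, -0.051]
wrist_force: [0.0, 0.1, 0.1]
finger_gap: -0.0004
grip_force: 0.0
```

```bash
python3 - <<'E'
from h import *
s=env.get_state(); print(s['clock'],s['tcp_pos'],s['joint_pos'].round(3),s['wrist_force'],s['finger_gap']); print(rot(s['orientation']).round(3))
c=env.get_calibration("wrist"); p,d=env.read_camera("wrist")
np.savez("pics/w1.npz",p=p,d=d,c=c); cv2.imwrite("pics/w1.png",p[:,:,::-1])
for P in ((.598,-.138,.227),(.636,-.042,.203),(.649,-.008,.225)): print(proj(c,P))
E
```

```text
2.15 [ 0.58686487 -0.14050731  0.32104864] [-0.36  -0.063 -0.316  0.793 -0.017  0.028] [0.01475063 0.0933394  0.07197033] -0.0003903196210691177
[[-0.799  0.382  0.464]
 [ 0.331  0.924 -0.192]
 [-0.502 -0.    -0.865]]
[264.07187387 147.77646634]
[392.25258495 127.03051304]
[451.00858779 143.03399524]
```

View pics/w1.png

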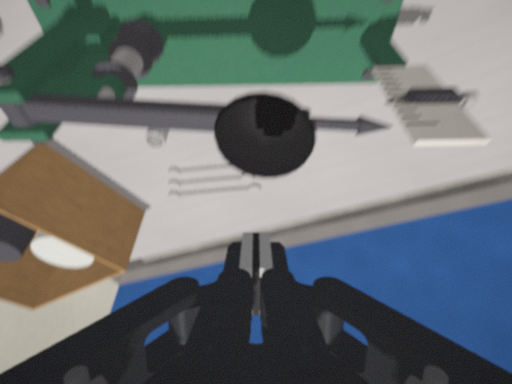

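The knob is at (264,135) and the pointer tip at (390,127), which matches my prediction. The set-mark clamp is at (430,97), its tip near (388,98). The picture is upside down, so lower things appear higher up. I'll zoom in on the tips.

```bash
python3 - <<'E'
from h import *
p=cv2.imread("pics/w1.png")[70:160,330:490]; cv2.imwrite("pics/w1c.png",cv2.resize(p,None,fx=5,fy=5,interpolation=cv2.INTER_NEAREST))
E
```

```text
(no output)
```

View pics/w1c.png

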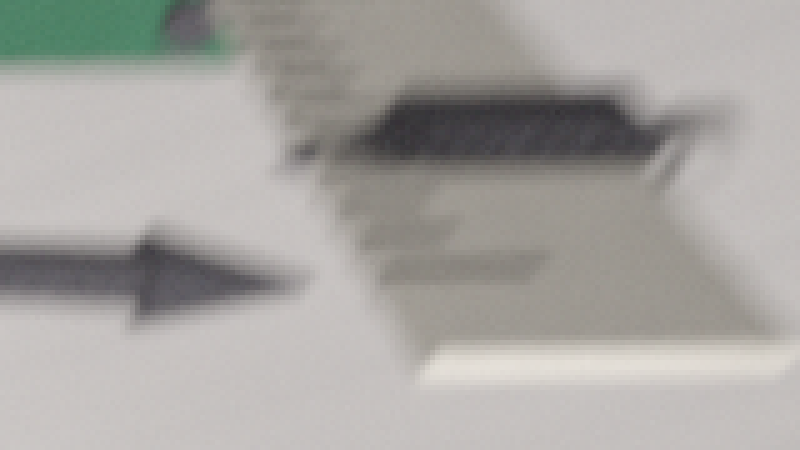

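```bash
cat >> h.py <<'E'
ey=np.array([.365,.931,0]); ey/=np.linalg.norm(ey); ex=np.array([ey[1],-ey[0],0]); K0=np.array([.598,-.138,.227])
def plane(c,u,v,off=0.):
    "ray with the vertical plane of the lever through the knob; gives along (from knob), z"
    o,r=ray(c,u,v); t=(off-ex@(o-K0))/(ex@r); P=o+t*r; return np.array([ey@(P-K0),P[2]])
E
python3 - <<'E'
from h import *
f=np.load("pics/w1.npz",allow_pickle=True); c=f['c'].item(); d=f['d']; p=f['p']
print("dir/knob check: pointer @z.203",at_z(c,391.5,126.3,.203))
for o in (-.003,0,.003):
    print(o,"ptr",plane(c,391.5,126.3,o),"mark",plane(c,385.5,102.5,o))
# lever direction from depth: rod points & knob from wrist
for u,v in ((340,124),(372,125),(60,108),(120,112),(200,118)): print((u,v),d[v,u],at_depth(c,u,v,d[v,u]).round(4))
# knob mask
m=(p.max(2)<50).astype(np.uint8); n,l,st,ce=cv2.connectedComponentsWithStats(m); 
i=l[140,240]; print(st[i],ce[i]); vv,uu=np.where(l==i); Q=np.array([at_depth(c,u,v,d[v,u]) for u,v in zip(uu,vv)]); print("knob",Q.min(0),Q.max(0),np.median(Q,0),Q[Q[:,2].argsort()[-20:]].mean(0))
E
```

```text
dir/knob check: pointer @z.203 [ 0.63503303 -0.04249914  0.203     ]
-0.003 ptr [0.10051947 0.20666962] mark [0.10575003 0.17196763]
0 ptr [0.10270609 0.20246766] mark [0.10804647 0.16703706]
0.003 ptr [0.10489271 0.19826571] mark [0.11034291 0.16210649]
(340, 124) 0.24222292 [ 0.6171 -0.08    0.2028]
(372, 125) 0.23976941 [ 0.6257 -0.057   0.2055]
(60, 108) 0.25904843 [ 0.529  -0.2955  0.1793]
(120, 112) 0.25449872 [ 0.5485 -0.2471  0.1854]
(200, 118) 0.24924296 [ 0.5746 -0.1847  0.1934]
[ 215   96   99   79 5421] [265.25142963 135.77236672]
knob [ 0.46086067 -0.17284121  0.21301239] [ 0.63052838 -0.08812589  0.40679716] [ 0.5895423  -0.13170192  0.22521762] [ 0.46814111 -0.08954484  0.39796204]
```

Call:
{"op": "carry_out", "data": {
  "steps": [
    [[0,0,0],[0.3,0.1,1],255],
    [[0,0,0],[0.6,0.2,2],255],
    [[0,0,0],[0.9,0.3,3.2],255],
    [[0,0,0],[1.2,0.4,4.4],255],
    [[0,0,0],[1.6,0.5,5.6],255],
    [[0,0,0],[1.9,0.6,6.6],255],
    [[0,0,0],[2.1,0.7,7.3],255],
    [[0,0,0],[2.2,0.7,7.5],255]
  ]
}}

```text
clock: 3.2
tcp_pos: [0.6061, -0.1387, 0.2447]
orientation: [0.254, 0.187, 0.948, -0.05]
wrist_force: [0.4, -0.2, 0.5]
finger_gap: -0.0001
grip_force: 0.0
```

```bash
python3 - <<'E'
from h import *
s=env.get_state(); print(s['clock'],s['tcp_pos'],s['wrist_force'],s['qvel'].round(3))
c=env.get_calibration("wrist"); p,d=env.read_camera("wrist")
np.savez("pics/w2.npz",p=p,d=d,c=c); cv2.imwrite("pics/w2.png",p[:,:,::-1])
for P in (K0,K0+.103*ey-[0,0,.0245],K0+.108*ey-[0,0,.06]): print(proj(c,P))
P=proj(c,K0+.105*ey-[0,0,.04]); u,v=int(P[0]),int(P[1])
u0=max(0,min(u-100,512-200)); v0=v-75; print(u0,v0)
cr=cv2.resize(cv2.imread("pics/w2.png")[v0:v0+150,u0:u0+200],None,fx=4,fy=4,interpolation=cv2.INTER_CUBIC); cv2.imwrite("pics/w2c.png",cr)
E
```

```text
3.2 [ 0.6061318  -0.13867753  0.24467235] [ 0.42838811 -0.22964384  0.48595892] [-0.001  0.005 -0.02  -0.038 -0.002  0.   ]
[250.6451116  212.44622798]
[425.25713003 178.62706549]
[412.60788957 141.31588366]
312 86
```

View pics/w2.png

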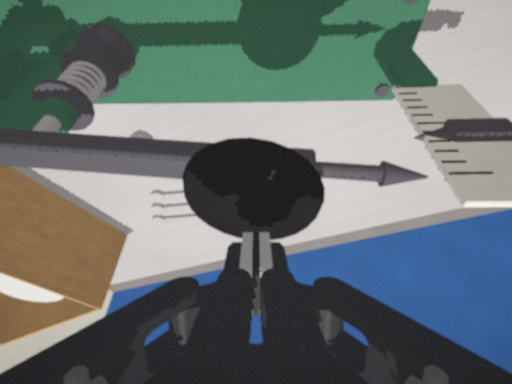

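View pics/w2c.png

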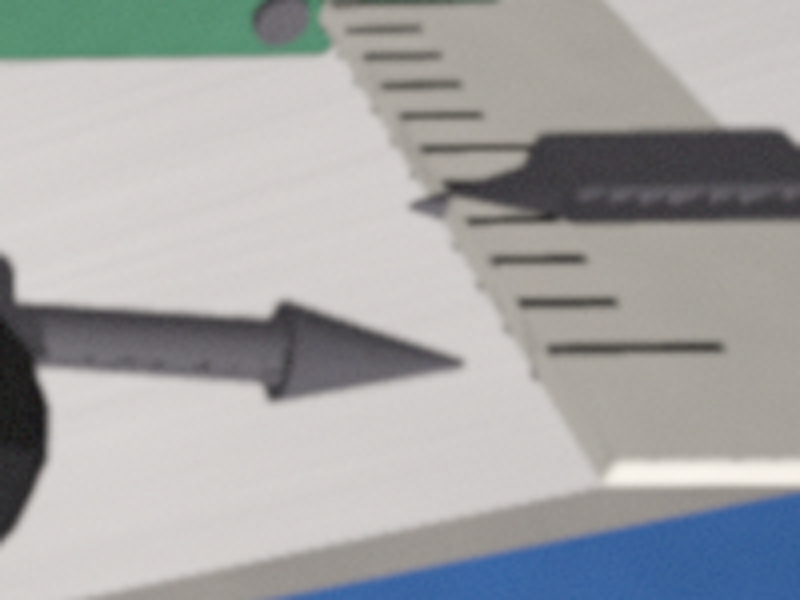

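The view is sharp now: the pointer tip is at (428.2,176.7) and the mark tip at (414.2,137.5). The fingertips are just above the knob's middle.

```bash
python3 - <<'E'
from h import *
f=np.load("pics/w2.npz",allow_pickle=True); c=f['c'].item()
f1=np.load("pics/w1.npz",allow_pickle=True); c1=f1['c'].item()
for o in (-.002,0,.002): print(o,plane(c,428.2,176.7,o),plane(c,414.2,137.5,o))
def tri(r):
    A=np.zeros((3,3));b=np.zeros(3)
    for o,d in r:
        d=d/np.linalg.norm(d);M=np.eye(3)-np.outer(d,d);A+=M;b+=M@o
    P=np.linalg.solve(A,b); return P,ex@(P-K0),ey@(P-K0)
print(tri([ray(c,428.2,176.7),ray(c1,391.5,126.3)]),tri([ray(c,414.2,137.5),ray(c1,385.5,102.5)]))
T=rot(env.get_state()['orientation'])
print("tool of world down 1cm",T.T@[0,0,-1],"ey 1cm",T.T@ey,"ex",T.T@ex)
E
```

```text
-0.002 [0.10374126 0.20293506] [0.10883992 0.16549698]
0 [0.10530776 0.20091073] [0.11048712 0.16288014]
0.002 [0.10687426 0.1988864 ] [0.11213431 0.16026329]
(array([ 0.6349261 , -0.04147562,  0.20258343]), np.float64(-0.000853202292411784), np.float64(0.10334294510714155)) (array([ 0.64371315, -0.03450111,  0.15777027]), np.float64(0.004781878512334248), np.float64(0.11304356016554597))
tool of world down 1cm [ 4.99511455e-01 -4.69118277e-05  8.66307280e-01] ey 1cm [ 0.0140069   0.99986972 -0.00802221] ex [-0.86619404  0.01614147  0.49944703]
```

Call:
{"op": "carry_out", "data": {
  "steps": [
    [[0,0,0],[0.2,0,0.35],255],
    [[0,0,0],[0.4,0,0.69],255],
    [[0,0,0],[0.6,0,1.04],255],
    [[0,0,0],[0.8,0.05,1.39],255],
    [[0,0,0],[1.0,0.1,1.73],255],
    [[0,0,0],[1.2,0.15,2.08],255],
    [[0,0,0],[1.4,0.2,2.42],255],
    [[0,0,0],[1.4,0.2,2.42],255]
  ]
}}

```text
clock: 4.25
tcp_pos: [0.6078, -0.1365, 0.218]
orientation: [0.255, 0.187, 0.947, -0.05]
wrist_force: [0.7, 2.7, 5.8]
finger_gap: 0.0001
grip_force: 2.6
```

```bash
cat > look.py <<'E'
import sys; from h import *
n=sys.argv[1]; s=env.get_state(); print(s['clock'],s['tcp_pos'],s['wrist_force'],s['qvel'].round(3))
c=env.get_calibration("wrist"); p,d=env.read_camera("wrist"); np.savez(f"pics/{n}.npz",p=p,d=d,c=c)
u,v=proj(c,K0+.108*ey+[0,0,.166-.227]-.002*ex); u0=int(min(u-80,512-160)); v0=int(v-60); print(u0,v0)
cv2.imwrite(f"pics/{n}c.png",cv2.resize(p[v0:v0+120,u0:u0+160,::-1],None,fx=5,fy=5,interpolation=cv2.INTER_CUBIC))
E
python3 look.py w3
```

```text
4.25 [ 0.6078021  -0.13645029  0.2180113 ] [0.74872449 2.72303821 5.84068162] [-0.001 -0.005  0.005  0.009 -0.001  0.001]
344 103
```

View pics/w3c.png

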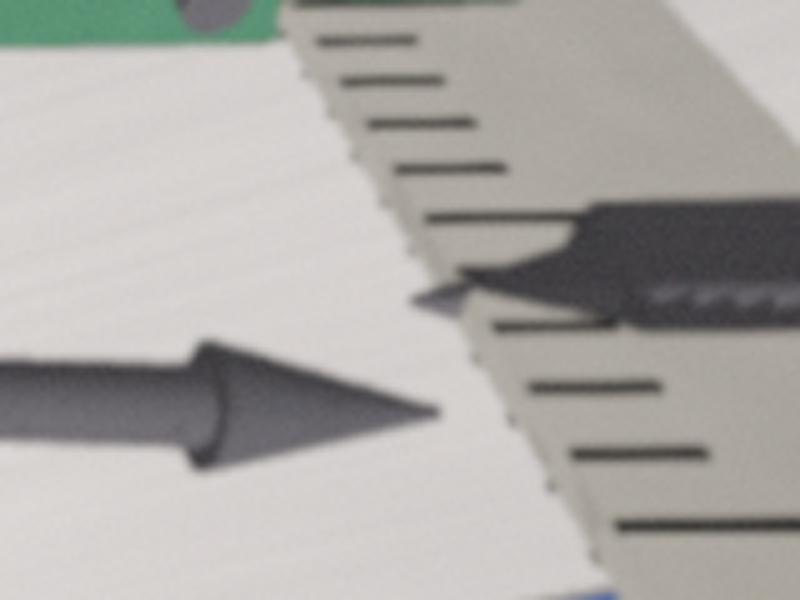

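The pointer tip is now at (432.0,185.2) and the mark tip at (426.2,163.0), so the pointer is still above the mark.

```bash
python3 - <<'E'
from h import *
c=np.load("pics/w3.npz",allow_pickle=True)['c'].item()
for o in (-.004,-.002,0): print(o,plane(c,432,185.2,o),plane(c,426.2,163,o))
print((rot(env.get_state()['orientation']).T@[0,0,-1]).round(3))
E
```

```text
-0.004 [0.10374205 0.18589428] [0.10753305 0.16749984]
-0.002 [0.10530159 0.18398891] [0.10915382 0.16529735]
0 [0.10686112 0.18208354] [0.11077459 0.16309486]
[ 0.501 -0.001  0.865]
```

Call:
{"op": "carry_out", "data": {
  "steps": [
    [[0,0,0],[0.1,0.05,0.17],255],
    [[0,0,0],[0.2,0.1,0.35],255],
    [[0,0,0],[0.3,0.15,0.52],255],
    [[0,0,0],[0.4,0.2,0.7],255],
    [[0,0,0],[0.48,0.22,0.83],255],
    [[0,0,0],[0.54,0.25,0.94],255],
    [[0,0,0],[0.54,0.25,0.94],255],
    [[0,0,0],[0.54,0.25,0.94],255]
  ]
}}

```text
clock: 5.3
tcp_pos: [0.6087, -0.1346, 0.2076]
orientation: [0.255, 0.187, 0.947, -0.05]
wrist_force: [-1.6, 3.2, 5.2]
finger_gap: -0.0001
grip_force: 3.1
```

```bash
python3 look.py w4
```

```text
5.3 [ 0.60865635 -0.13461066  0.2076059 ] [-1.63676554  3.24849787  5.24307348] [-0.001  0.001  0.001  0.001 -0.001  0.001]
348 115
```

View pics/w4c.png

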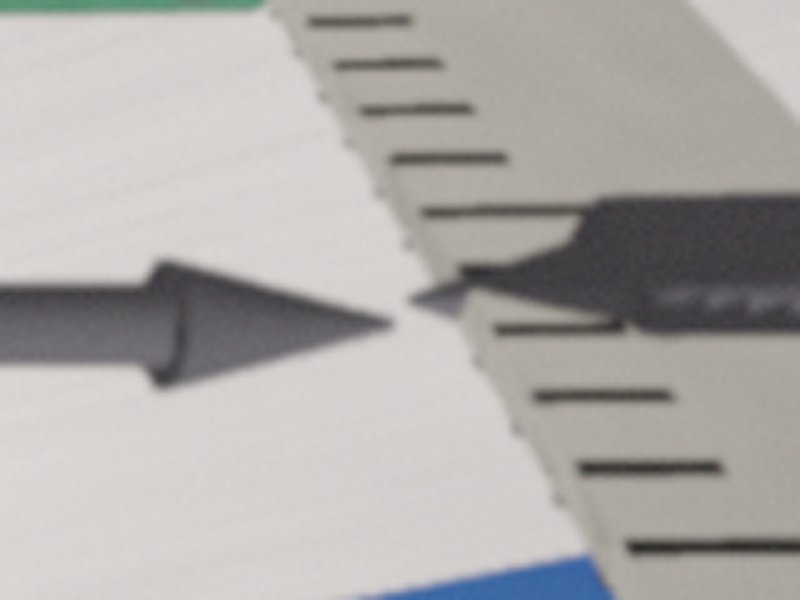

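The pointer tip is at (426.8,179.6) and the mark tip at (429.8,175.2). It's only slightly above the mark.

```bash
python3 - <<'E'
from h import *
c=np.load("pics/w4.npz",allow_pickle=True)['c'].item()
for o in (-.004,-.002,0): print(o,plane(c,348+395/5,115+323/5,o),plane(c,348+409/5,115+301/5,o))
# image direction of world level line (ey) and of dz at the mark
P=K0+.109*ey+[0,0,-.0615]-.002*ex; print(proj(c,P+.004*ey)-proj(c,P),proj(c,P+[0,0,.004])-proj(c,P))
E
```

```text
-0.004 [0.10454847 0.17117906] [0.10745341 0.16765774]
-0.002 [0.10608683 0.16920331] [0.10903873 0.16562507]
0 [0.10762519 0.16722757] [0.11062405 0.16359241]
[ 7.0240859  -0.08712202] [2.74033139 4.85275531]
```

```bash
python3 - <<'E'
from h import *
f=np.load("pics/w4.npz",allow_pickle=True); c=f['c'].item(); d=f['d']
def q(u,v):
    P=at_depth(c,u,v,d[int(round(v)),int(round(u))]); return (ex@(P-K0)*1e3).round(1),(ey@(P-K0)*1e3).round(1),(P[2]*1e3).round(1)
for x in (200,250,300,330,360,380): print("ptr",x,q(348+x/5,115+323/5))
for x,y in ((418,300),(430,298),(445,296),(455,295),(500,285),(540,280)): print("mark",x,q(348+x/5,115+y/5))
E
```

```text
ptr 200 (np.float64(-7.9), np.float64(80.6), np.float64(174.6))
ptr 250 (np.float64(-5.8), np.float64(87.3), np.float64(172.7))
ptr 300 (np.float64(-5.1), np.float64(93.3), np.float64(172.1))
ptr 330 (np.float64(-4.2), np.float64(97.2), np.float64(171.3))
ptr 360 (np.float64(-3.9), np.float64(100.8), np.float64(171.0))
ptr 380 (np.float64(-2.3), np.float64(104.2), np.float64(169.4))
mark 418 (np.float64(-2.6), np.float64(109.7), np.float64(166.1))
mark 430 (np.float64(-3.3), np.float64(110.6), np.float64(166.5))
mark 445 (np.float64(-3.4), np.float64(112.3), np.float64(166.3))
mark 455 (np.float64(-4.1), np.float64(112.9), np.float64(166.8))
mark 500 (np.float64(-5.7), np.float64(117.1), np.float64(167.0))
mark 540 (np.float64(-6.2), np.float64(121.4), np.float64(166.8))
```

Call:
{"op": "carry_out", "data": {
  "steps": [
    [[0,0,0],[0.03,0.01,0.05],255],
    [[0,0,0],[0.06,0.02,0.1],255],
    [[0,0,0],[0.09,0.03,0.15],255],
    [[0,0,0],[0.115,0.04,0.2],255],
    [[0,0,0],[0.115,0.04,0.2],255],
    [[0,0,0],[0.115,0.04,0.2],255],
    [[0,0,0],[0.115,0.04,0.2],255],
    [[0,0,0],[0.115,0.04,0.2],255]
  ]
}}

```text
clock: 6.35
tcp_pos: [0.6088, -0.1343, 0.2054]
orientation: [0.255, 0.187, 0.947, -0.05]
wrist_force: [-0.9, 2.4, 6.1]
finger_gap: -0.0003
grip_force: 3.2
```

```bash
python3 look.py w5
```

```text
6.35 [ 0.60883731 -0.13429623  0.20539381] [-0.87662026  2.39528544  6.10753191] [-0.001 -0.001  0.001  0.001 -0.    -0.001]
349 118
```

View pics/w5c.png

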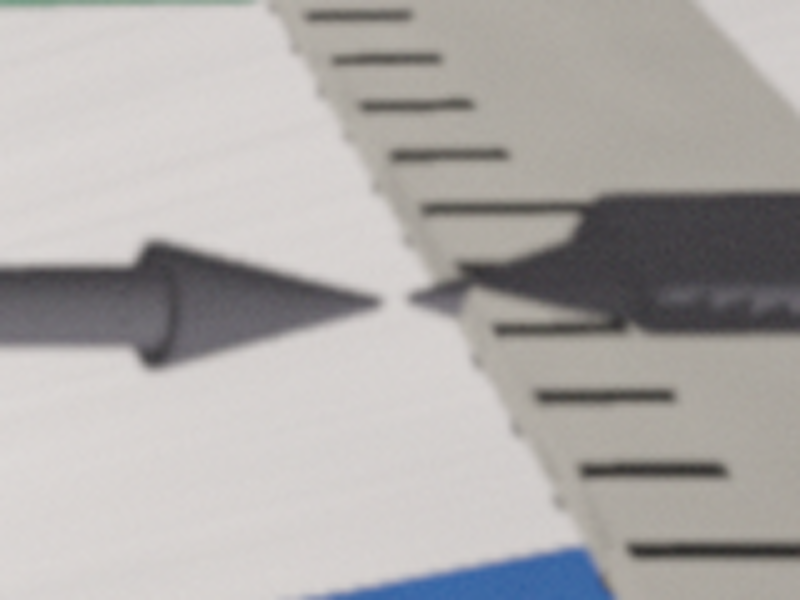

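The tips are level: pointer (425.4,178.2) against mark (430.4,177.8), about 0.3 mm apart. I'll hold here, then let it rise.

Call:
{"op": "carry_out", "data": {
  "steps": [
    [[0,0,0],[0,0,0],255],
    [[0,0,0],[0,0,0],255],
    [[0,0,0],[0,0,0],255],
    [[0,0,0],[0,0,0],255],
    [[0,0,0],[0,0,0],255],
    [[0,0,0],[0,0,0],255],
    [[0,0,0],[-0.25,-0.1,-0.43],255],
    [[0,0,0],[-0.5,-0.2,-0.87],255]
  ]
}}

```text
clock: 7.4
tcp_pos: [0.6081, -0.136, 0.2153]
orientation: [0.255, 0.187, 0.947, -0.05]
wrist_force: [-0.1, 1.5, 5.3]
finger_gap: -0.0
grip_force: 2.5
```

Call:
{"op": "carry_out", "data": {
  "steps": [
    [[0,0,0],[-0.25,-0.1,-0.43],255],
    [[0,0,0],[-0.5,-0.2,-0.87],255],
    [[0,0,0],[-0.75,-0.25,-1.3],255],
    [[0,0,0],[-1.0,-0.25,-1.73],255],
    [[0,0,0],[-1.5,-0.25,-2.6],255],
    [[0,0,0],[-2.5,-0.25,-4.3],255],
    [[0,0,0],[-3.5,-0.25,-6.0],255],
    [[0,0,0],[-4,-0.25,-7],255]
  ]
}}

```text
clock: 8.4
tcp_pos: [0.606, -0.1382, 0.2958]
orientation: [0.254, 0.187, 0.948, -0.05]
wrist_force: [-0.3, 0.2, -0.0]
finger_gap: -0.0001
grip_force: 0.0
```

```bash
python3 - <<'E'
from h import *
s=env.get_state(); print(s['clock'],s['tcp_pos'],s['wrist_force'])
c=env.get_calibration("wrist"); p,d=env.read_camera("wrist"); cv2.imwrite("pics/w6.png",p[:,:,::-1])
print(proj(c,K0+.1035*ey+[0,0,.203-.227]-.002*ex),proj(c,K0+.109*ey+[0,0,.1656-.227]-.002*ex))
E
```

```text
8.4 [ 0.60597954 -0.13823451  0.29580335] [-0.27096581  0.16129961 -0.03301561]
[398.93723028 126.00039989] [390.79615481  97.89414409]
```

View pics/w6.png

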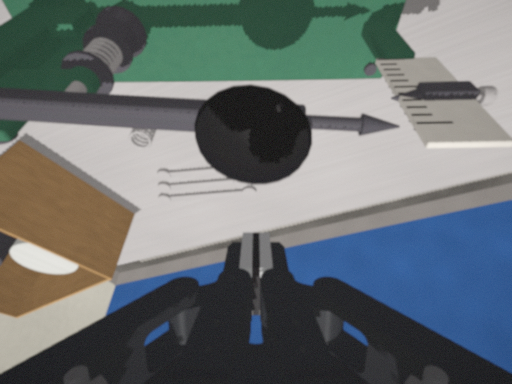

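The lever is fully back up: the pointer tip is at (399,126), as predicted for rest. The mark is still in place at (391,98), and the arm is clear.

```bash
python3 -c "
from workcell import env
print(env.hand_in())"
```

```text
the job is handed in; nothing more can be done
None
```

I pressed the knob until the pointer was level with the set mark (within about 0.3 mm, from above), held it there for a little over a second, let the lever spring fully back up with the mark untouched, and handed the job in at about 8.5 s; no verdict came back.

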